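# Snap the washed knock bar back into the knock box

### The job

The knock bar of the coffee station has been washed and hangs in the two hooks of the drying rack. Lift it off the hooks, carry it level and without setting it down on the counter to the open knock box, and press it gently into the two spring clips across the box's mouth until both ends have snapped fully home. Stop pushing as soon as it is home, so that the rubber pads under the ends are not crushed, let go of the bar and leave the pitcher, tamper and brush alone.

Things in the scene. Friction and masses are not known exactly. Their poses are not given: they have to be found in the camera images.
- bar_center (a point): The knock bar, loose, about 0.22 kg: a black rubber sleeve, 28 mm diameter, 110 mm long, on a steel pin of 12 mm diameter that stands out 30 mm at each end (170 mm overall). This point is the bar's centre, on its axis; y is along the bar, x and z across it (z up at the start). Same either way round. Best grasped across the middle of the sleeve, from above.
- bar_end_a (a point): Point on the bar's axis, 80 mm from its centre (5 mm inside the pin's tip) on the +y side. Axes as the bar's.
- bar_end_b (a point): The same on the bar's -y side.
- rack_cradle (a point): The drying rack, fixed: wooden base 100 x 170 x 12 mm with two upturned V hooks of 8 mm wire, 140 mm apart along this frame's y, each carrying one pin of the bar. This point is midway between the hooks, 134 mm above the counter, where the bar's centre hangs at the start; y along the bar, z up.
- rack_hook (a point): Bottom of the wire V of the rack's +y hook, 14 mm below the hanging bar's axis. The V opens upward; its tips end 16 mm above the hanging bar's axis, so the bar must rise 23 mm to come clear. Each hook's post stands 50 mm to the +x side of its V, no higher than the tips; between the two hooks there is free room. Axes as the rack's.
- knockbox_seat (a point): The knock box, fixed: open black plastic box 150 (x) x 154 (y) x 95 mm high, inside 142 x 126 mm and 84 mm deep, with a spring clip on each of its two end walls at y = +-70 mm. This point is where the bar's centre must lie when home, 109 mm above the counter; y runs from clip to clip (the bar's axis lies along it), z up.
- clip_a (a point): Middle of the clip at +y, between its rounded lips, 9.5 mm above the height of the home bar's axis; axes as the box's. Two sprung steel jaws, 14 mm long along y: a flared mouth 28 mm wide at its top (14 mm above this point) narrows to a 5 mm gap at the lips. The home pin has 1.5 mm of play to each side, the sleeve's ends 8 mm to the clips.
- clip_b (a point): The same for the clip at -y. The pins meet the lips with the bar's axis about 8 mm above this point; pushed straight down, resistance rises to a peak of about 15 N in all (both clips; 10 to 20 N) some 3 to 6 mm above this point, is gone about 2 mm below it as the lips close over the pins and pull them in, and the pins land on rubber pads with the axis 9.5 mm below this point.
- pad_a (a joint): How far the rubber pad under the pin in the clip at +y is squeezed down, m: 0 free, 0.006 flat. Each pad gives 1 mm per 4 N, so pushing a home bar 1 mm further takes about 8 N more.
- pad_b (a joint): The same for the pad in the clip at -y.
- pitcher: Bystander: steel milk pitcher, 88 mm diameter, 105 mm high, with a handle; loose. Origin at the centre of its underside.
- tamper: Bystander: steel coffee tamper, 58 mm diameter, 88 mm high, standing; loose. Origin at the centre of its underside.
- brush: Bystander: wooden-handled brush lying on the counter, loose. Origin under its middle.
Things that resemble listed ones, but are neither listed nor needed, are in the scene too. There is more than one size of the part that bears bar_center; the job needs the smallest.

How it is judged:
By the outcome, as a careful person would: the job done as asked, in the order asked, and still so for the second after the job is handed in, with the robot touching nothing.
It also fails if it takes over 38 s, if anything falls off the work surface, if the arm or the gripper's body presses on something with over 40 N, if the wrist force passes 120 N, or if a joint passes its speed limit or range.

### The arm

A 7-joint arm with a two-finger parallel gripper is mounted at the origin on the work surface. World frame = base frame: x ahead of the robot, y to its left, z up, the work surface at z = 0. Lengths are in m, angles in rad, forces in N, time in s.
With the tool pointing down it reaches from about 0.425 to 0.875 m from the base axis. Payload 4.7 kg.
Tool frame: the origin (TCP) lies at the very end of the fingers, on their centre line; the grasp point (between the pads) lies 19 mm behind it (r.grasp_offset is the distance from the TCP to the grasp point, in m); x points along the fingers, z is the direction in which the jaws open and shut, and the axes are right-handed (so a half turn about x gives the same grasp; the last joint's range is limited). The gripper opens to 85 mm and grips with 20 to 120 N. Pads are 22 mm wide; open, the fingers measure 114 mm over their backs; the gripper's body (76 mm by 85 mm) begins 54 mm behind the grasp point. The pads swing forward as they close: fully open they stand 13 mm farther back than shut.
Start: joints at [1.18, 0.321, -0.07, 1.45, 0.023, 1.371, -0.057], TCP at [0.256, -0.597, 0.231] pointing down, gripper open.
Joint ranges: [-2.86, 2.86], [-0.3, 2.09], [-1.38, 1.24], [0.06, 2.45], [-1.56, 4.7], [0.09, 2.05], [-2.69, 2.69]. Speed limits (rad/s): [2.57, 2.57, 3.14, 3.14, 3.14, 3.14, 3.14].

### API

Orientations are given as a rotation vector (axis times angle).
In Python, from bench import r gives the robot as it stands.
- The arm moves only by the tool jog_arm, never from a script. Its arguments are lists of equal length, an entry for each row: "delta_pos": the shift along the tool's x, y, z in m, a list of three; "yaw": the turn about the tool's x in degrees; "gripper": the closure, from -1 (fully open) to 1 (shut), so that 0 is half open. In form: {"delta_pos": [[x, y, z], ...], "yaw": [yaw, ...], "gripper": [gripper, ...]}. A call has exactly 8 rows; each row shifts and turns the commanded pose from where the row before left it, along the tool's axes as they then stand; what a row does not reach is not made up. A row lasts 1/8 s, in which the tool goes at most 62.5 mm and 10.7 degrees, less where a joint would pass 70% of its speed; a pose out of reach is approached as far as the arm can. A call with a gripper value outside its range is refused whole. The fingers move at their own pace and stop on an object; the grip force is fixed at half the most. Time passes only in rows, so rows that do not move let the fingers close, or fill a call up. It gives the time, the measured TCP pose, the force and the opening at its end, in the units of the state.
- r.get_obs(): the state, without advancing time (a new reading comes with each control period).
- r.get_image(name): name is "side" or "top" or "wrist"; returns a dict with "img" (400x640x3 uint8, blue, green, red), "range_z" (400x640 float32, m along the optical axis (not along the pixel's ray), 0 where there is no reading), "fx", "fy", "cx", "cy" (pixels), "R" (3x3) and "t" (3): a world point X has camera coordinates R X + t. Camera axes: x right, y down, z forward; pixel columns grow to the right and rows downward; lengths in m; the calibration is good to about 2 mm. A picture is of the moment at which its call begins.
- r.finish_job(): hands the job in, once; it reports no verdict.
The state is a dict: "clock": time; "q": joint angles; "qd": joint speeds; "tau": joint torques, N m; "position": TCP position; "tcp_rot": TCP orientation; "contact_force": force on the tool from outside, world axes, zero at the start; "torque": the same for the moment, N m; "gripper_width": finger opening in m.
Only numpy, scipy, OpenCV 4.12 (cv2) and the standard library are available. Lean on these libraries where they do the work, as an engineer would, in place of code of your own. Each camera call takes 0.05 s, during which the arm holds its last target.

## Working session

There is one attempt and no reset: what is moved stays moved. The work goes in short steps, Python scripts to look and compute and a tool call to move; the robot and the scene stay as the last step left them, time stands still between calls to the robot, and variables do not carry over. Pictures are saved under pics/ and viewed, and the job is handed in when it is done.

Besides the shell and the picture viewer there is one more tool, called after "Emit:" by a JSON object that holds its "name" and its "arguments", one argument or row to a line. jog_arm: Moves the arm, as the interface text tells. Its arguments: {"type":"object","properties":{"delta_pos":{"type":"array","items":{"type":"array","items":{"type":"number"}}},"yaw":{"type":"array","items":{"type":"number"}},"gripper":{"type":"array","items":{"type":"number"}}},"required":["delta_pos","yaw","gripper"]}

```bash
mkdir -p pics; python3 - <<'E'
from bench import r
import cv2,numpy as np,pickle
o=r.get_obs()
for k in o: print(k,np.round(o[k],4))
print(r.grasp_offset)
for n in ["side","top","wrist"]:
    d=r.get_image(n); cv2.imwrite(f"pics/{n}0.png",d["img"]); pickle.dump(d,open(f"{n}0.pkl","wb")); print(n,d["fx"],d["cx"],d["cy"],np.round(d["R"],3).tolist(),np.round(d["t"],3))
E
```

```text
clock 0.0
q [ 1.1801  0.3218 -0.0701  1.4517  0.0226  1.3708 -0.0569]
qd [-0.0006 -0.0009 -0.0023  0.0012  0.001  -0.0003 -0.0024]
tau [-0.00000e+00 -4.93593e+01 -3.82300e-01 -3.14335e+01  1.30000e-02
  1.15000e-02 -0.00000e+00]
position [ 0.2557 -0.597   0.2302]
tcp_rot [ 0.907   1.3756 -0.9054]
contact_force [-0.8369  0.7664 -0.7241]
torque [-0.0493 -0.0462 -0.0396]
gripper_width 0.0855
0.0187
side 391.6862516227029 319.34163282927864 194.39288576673073 [[-0.984, -0.179, -0.011], [-0.086, 0.523, -0.848], [0.158, -0.833, -0.53]] [0.541 0.132 1.301]
top 405.6583141493256 318.8643028440933 201.2048831026733 [[0.027, -1.0, 0.002], [-0.996, -0.027, -0.081], [0.081, -0.0, -0.997]] [-0.03   0.575  1.276]
wrist 359.19151521029113 321.15490713683903 200.54767866166392 [[0.395, -0.919, -0.001], [-0.887, -0.382, 0.259], [-0.238, -0.101, -0.966]] [-0.65  -0.033  0.378]
```

View pics/top0.png

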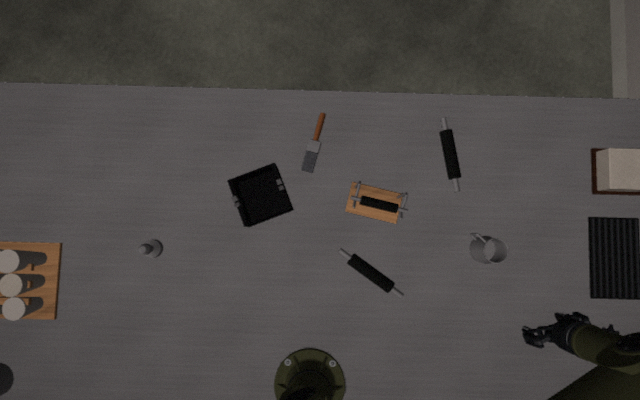

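View pics/side0.png

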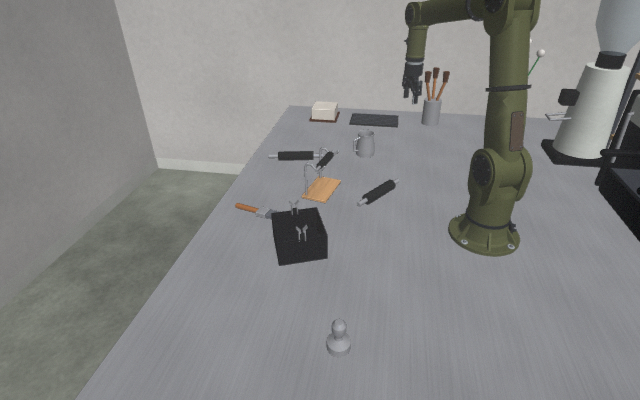

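View pics/wrist0.png

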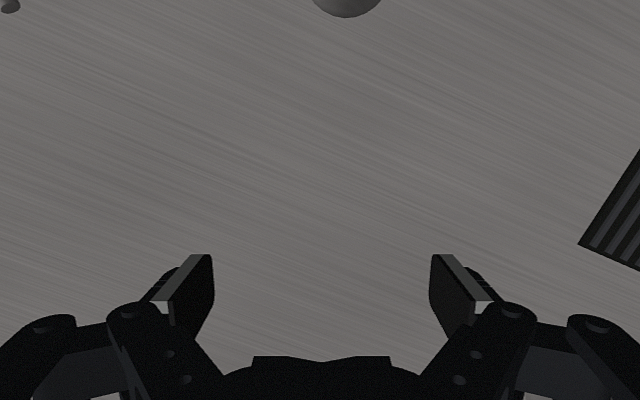

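The top view shows the hanging bar on the rack near (380,204) and the box near (261,195). The larger loose bars are at (450,155) and (371,272). Next I'll zoom in and use the depth data.

```bash
cat > h.py <<'E'
import numpy as np
def world(d):
    z=d["range_z"]; v,u=np.mgrid[0:400,0:640]
    c=np.stack([(u-d["cx"])/d["fx"]*z,(v-d["cy"])/d["fy"]*z,z],-1)
    W=(c-d["t"])@d["R"]; W[z==0]=np.nan; return W
def proj(d,X):
    c=np.atleast_2d(X)@d["R"].T+d["t"]; return np.stack([c[:,0]/c[:,2]*d["fx"]+d["cx"],c[:,1]/c[:,2]*d["fy"]+d["cy"]],-1)
E
python3 - <<'E'
import pickle,cv2,numpy as np
from h import *
d=pickle.load(open("top0.pkl","rb")); W=world(d)
im=d["img"]
a=cv2.resize(im[150:240,215:305],None,fx=6,fy=6,interpolation=cv2.INTER_CUBIC)[:, :400] if 0 else None
crop=im[155:235,220:420]; cv2.imwrite("pics/c1.png",np.clip(cv2.resize(crop,None,fx=4,fy=4,interpolation=cv2.INTER_CUBIC).astype(float)*1.8,0,255).astype(np.uint8))
H=W[155:235,220:420,2]
h=np.clip(np.nan_to_num(H)/0.17*255,0,255).astype(np.uint8); cv2.imwrite("pics/h1.png",cv2.applyColorMap(cv2.resize(h,None,fx=4,fy=4,interpolation=cv2.INTER_NEAREST),cv2.COLORMAP_JET))
print(np.nanmedian(W[300:320,100:140,2]))
E
```

```text
0.0007754554220898231
```

View pics/c1.png

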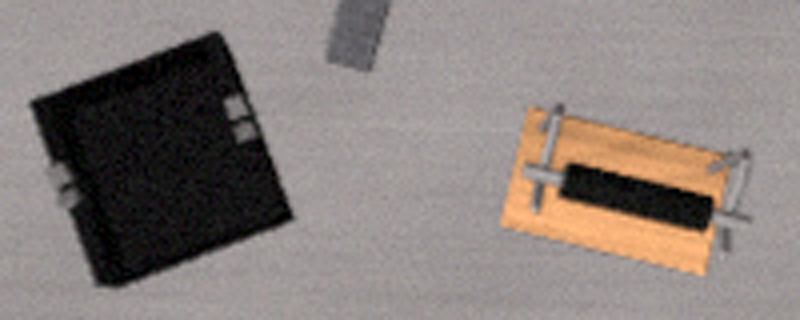

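View pics/h1.png

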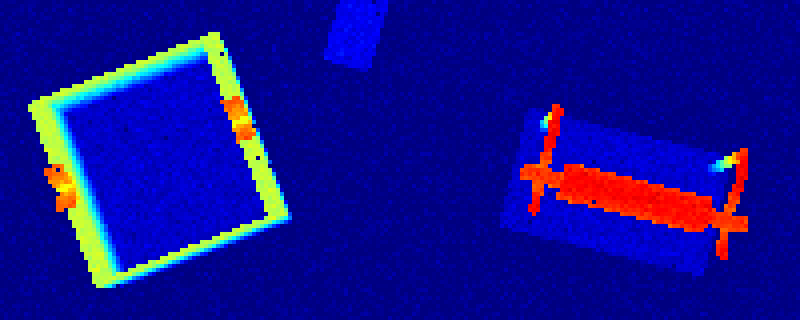

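```bash
python3 - <<'E'
import pickle,cv2,numpy as np
from h import *
d=pickle.load(open("top0.pkl","rb")); W=world(d); im=d["img"].astype(int)
v,u=np.mgrid[0:400,0:640]
g=im.sum(-1)
def axis(m,name):
    P=W[m]; c=P.mean(0); _,_,V=np.linalg.svd(P-c); a=V[0]; s=(P-c)@a; e=(P-c)@V[1]
    mid=c+a*(s.max()+s.min())/2
    print(name,m.sum(),'mean',c.round(4),'mid',mid.round(4),'axis',a.round(3),'ang',np.degrees(np.arctan2(a[1],a[0])).round(2),'len',np.ptp(s).round(4),'wid',np.ptp(e).round(4)); return mid,a
roi=lambda a,b,c,e:(u>=a)&(u<b)&(v>=c)&(v<e)
dark=g<100
axis(roi(355,400,190,216)&dark&(W[...,2]>.125),'sleeve')
axis(roi(340,415,180,235)&(im[...,2]-im[...,0]>40)&(W[...,2]<.03),'base')
axis(roi(437,465,112,195)&(W[...,2]>.012),'loose1')
axis(roi(335,408,244,300)&(W[...,2]>.012),'loose2')
# box
m=roi(220,300,155,235)&(W[...,2]>.085)&(W[...,2]<.102)
P=W[m][:,:2].astype(np.float32); rc=cv2.minAreaRect(P); print('box',rc, W[m][:,2].mean(), cv2.boxPoints(rc))
for n,rr in (('L',roi(226,242,190,212)),('R',roi(270,290,172,196))):
    m=rr&(W[...,2]>.107); P=W[m]; rc=cv2.minAreaRect(P[:,:2].astype(np.float32)); print(n,m.sum(),P.mean(0).round(4),rc,P[:,2].max())
E
```

```text
sleeve 320 mean [ 0.5626 -0.1884  0.1465] mid [ 0.5626 -0.1885  0.1465] axis [-0.213 -0.977 -0.004] ang -102.29 len 0.1087 wid 0.0268
base 1057 mean [ 0.5756 -0.1903  0.0132] mid [ 0.5752 -0.1919  0.0132] axis [-0.206 -0.978  0.002] ang -101.91 len 0.171 wid 0.0998
loose1 782 mean [ 0.7366 -0.4295  0.0345] mid [ 0.7381 -0.4292  0.0345] axis [-0.981 -0.193 -0.003] ang -168.9 len 0.244 wid 0.0398
loose2 787 mean [ 0.353  -0.1815  0.0351] mid [ 0.3526 -0.1821  0.0351] axis [-0.567 -0.823  0.003] ang -124.57 len 0.244 wid 0.0509
box ((0.5862171649932861, 0.16822925209999084), (0.15112614631652832, 0.1539800614118576), 22.663785934448242) 0.09521197746921593 [[0.48682293 0.21015808]
 [0.5461549  0.06806807]
 [0.68561137 0.12630042]
 [0.6262794  0.26839042]]
L 53 [0.5598 0.2321 0.1276] ((0.5591905117034912, 0.23247727751731873), (0.032523833215236664, 0.013964693993330002), 22.59693145751953) 0.13778896396590593
R 48 [0.6142 0.1036 0.1283] ((0.6129674911499023, 0.10325638204813004), (0.0323638878762722, 0.01371704787015915), 22.918743133544922) 0.1393971775674507
```

```bash
python3 - <<'E'
from bench import r
import numpy as np
from scipy.spatial.transform import Rotation as Ro
o=r.get_obs(); R=Ro.from_rotvec(o["tcp_rot"]).as_matrix(); print(R.round(4))
z=R[:,2]; a=np.degrees(np.arctan2(z[1],z[0])); print("jaw angle",a)
p=np.array(o["position"])
for nm,X,ang in (("bar",[.5626,-.1885,.23],-12.2),("box",[.5862,.168,.23],22.6)):
    print(nm,"delta in tool axes",((np.array(X)-p)@R).round(4),"dyaw world",(ang-a+90)%180-90)
E
```

```text
[[-7.000e-04  9.192e-01  3.938e-01]
 [ 1.300e-03  3.938e-01 -9.192e-01]
 [-1.000e+00 -1.000e-04 -1.500e-03]]
jaw angle -66.80662370379615
bar delta in tool axes [ 0.0008  0.443  -0.2548] dyaw world 54.606623703796146
box delta in tool axes [ 0.0012  0.6051 -0.5732] dyaw world 89.40662370379616
```

Emit:
{"name": "jog_arm", "arguments": {
  "delta_pos": [
    [0,0.0443,-0.0255],
    [0,0.0443,-0.0255],
    [0,0.0443,-0.0255],
    [0,0.0443,-0.0255],
    [0,0.0443,-0.0255],
    [0,0.0443,-0.0255],
    [0,0.0443,-0.0255],
    [0,0.0443,-0.0255]
  ],
  "yaw": [0,0,0,0,0,0,0,0],
  "gripper": [-1,-1,-1,-1,-1,-1,-1,-1]
}}

```text
clock: 1.15
position: [0.502, -0.269, 0.2311]
tcp_rot: [0.906, 1.374, -0.906]
contact_force: [-0.1, 0.3, 0.1]
gripper_width: 0.0856
```

Emit:
{"name": "jog_arm", "arguments": {
  "delta_pos": [
    [0,0.0443,-0.0255],
    [0,0.0443,-0.0255],
    [0,0,0],
    [0,0,0],
    [0,0,0],
    [0,0,0],
    [0,0,0],
    [0,0,0]
  ],
  "yaw": [0,0,-10,-10,-10,-10,-10,-4.6],
  "gripper": [-1,-1,-1,-1,-1,-1,-1,-1]
}}

```text
clock: 2.15
position: [0.5625, -0.1886, 0.2309]
tcp_rot: [0.165, 1.565, -0.165]
contact_force: [-0.1, 1.0, -0.9]
gripper_width: 0.0858
```

```bash
cat > st.py <<'E'
from bench import r
import numpy as np,cv2,pickle,sys
from scipy.spatial.transform import Rotation as Ro
def show():
    o=r.get_obs(); R=Ro.from_rotvec(o["tcp_rot"]).as_matrix(); z=R[:,2]
    print(o["clock"],np.round(o["position"],4),"F",np.round(o["contact_force"],2),"w",round(o["gripper_width"],4),"jaw",np.degrees(np.arctan2(z[1],z[0])).round(2),"tilt",R[:,0].round(4)); return o,R
def pic(n,f):
    d=r.get_image(n); cv2.imwrite(f"pics/{f}.png",np.clip(d["img"]*1.5,0,255).astype(np.uint8)); pickle.dump(d,open(f+".pkl","wb")); return d
E
python3 - <<'E'
from st import *; from h import *
o,R=show(); p=np.array(o["position"])
for X in ([.5626,-.1885,.23],): print(((np.array(X)-p)@R).round(4))
d=pic("wrist","w1"); W=world(d); u=np.mgrid[0:400,0:640][1]
m=(W[...,2]>.115)&(W[...,2]<.17)&(d["img"].sum(-1)<110)
P=W[m]; P=P[np.hypot(P[:,0]-.5626,P[:,1]+.1885)<.08]; print(len(P))
if len(P)>50:
    c=P.mean(0);a=np.linalg.svd(P-c,full_matrices=False)[2][0];s=(P-c)@a;print(c,a,np.ptp(s),c+a*(s.max()+s.min())/2,P[:,2].max())
print(proj(d,[[.5626,-.1885,.134],[.5626+.085*.213,-.1885+.085*.977,.134],[.5626-.085*.213,-.1885-.085*.977,.134]]))
E
```

```text
2.15 [ 0.5625 -0.1886  0.2309] F [-0.1   0.97 -0.92] w 0.0858 jaw -12.02 tilt [-7.e-04  2.e-04 -1.e+00]
[0.0009 0.0002 0.0001]
6213
[ 0.56455145 -0.1853999   0.14525977] [-0.2120068  -0.97726591  0.00211046] 0.10993268723103816 [ 0.56373768 -0.18915106  0.14526787] 0.15011608181451103
[[319.65395911 202.44609695]
 [320.32653695  72.43446674]
 [319.09082609 311.30166348]]
```

View pics/w1.png

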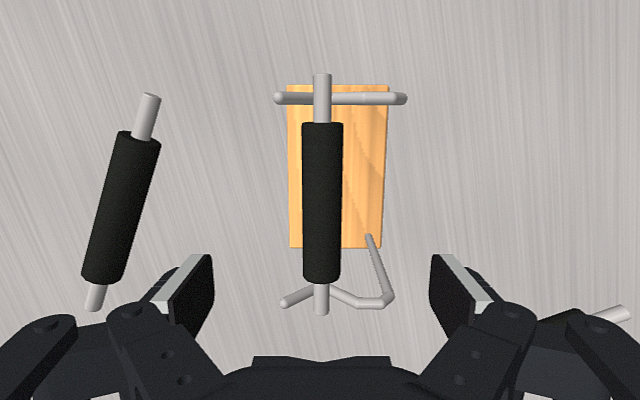

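The wrist view shows the bar at column ~321, midway between the fingers, with its axis aligned to within 0.3°. I'll descend now.

Emit:
{"name": "jog_arm", "arguments": {
  "delta_pos": [
    [0.03,0,0.0006],
    [0.03,0,0],
    [0.025,0,0],
    [0.02,0,0],
    [0.013,0,0],
    [0,0,0],
    [0,0,0],
    [0,0,0]
  ],
  "yaw": [0.2,0,0,0,0,0,0,0],
  "gripper": [-1,-1,-1,-1,-1,-1,0,0]
}}

```text
clock: 3.2
position: [0.564, -0.189, 0.1144]
tcp_rot: [0.17, 1.562, -0.171]
contact_force: [0.3, -0.4, 0.2]
gripper_width: 0.0515
```

Emit:
{"name": "jog_arm", "arguments": {
  "delta_pos": [
    [0,0,0],
    [0,0,0],
    [0,0,0],
    [0,0,0],
    [0,0,0],
    [0,0,0],
    [0,0,0],
    [0,0,0]
  ],
  "yaw": [0,0,0,0,0,0,0,0],
  "gripper": [1,1,1,1,1,1,1,1]
}}

```text
clock: 4.2
position: [0.5627, -0.1887, 0.1139]
tcp_rot: [0.17, 1.565, -0.17]
contact_force: [-4.4, 1.8, 5.2]
gripper_width: 0.0265
```

```bash
python3 - <<'E'
from st import *
show(); pic("side","s1"); pic("wrist","w2"); d=cv2.imread("pics/s1.png"); cv2.imwrite("pics/s1c.png",cv2.resize(d[110:230,250:410],None,fx=4,fy=4,interpolation=cv2.INTER_CUBIC))
E
```

```text
4.2 [ 0.5627 -0.1887  0.1139] F [-4.36  1.8   5.16] w 0.0265 jaw -12.41 tilt [-1.3e-03 -2.0e-04 -1.0e+00]
```

View pics/s1c.png

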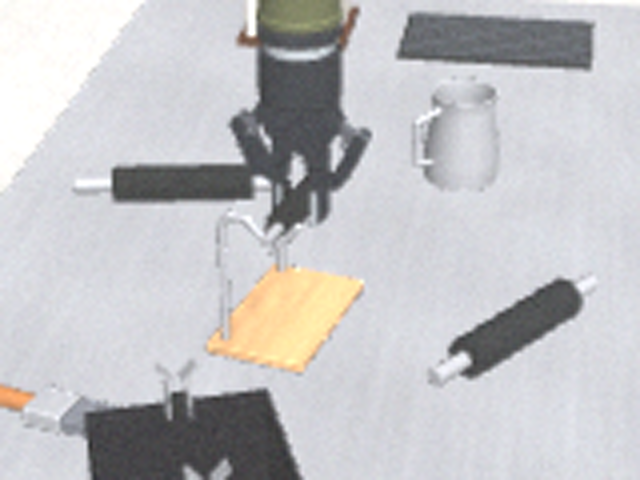

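View pics/w2.png

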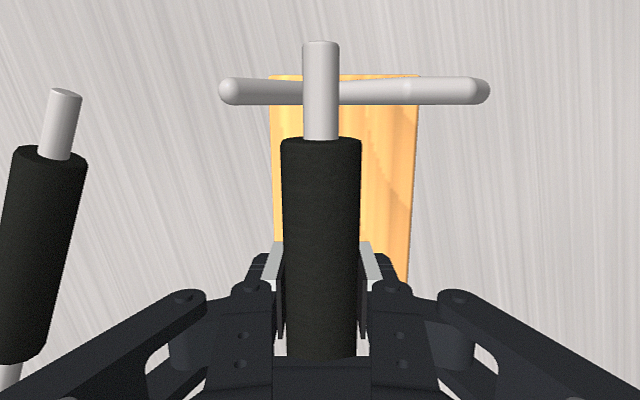

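Gripped: opening is 26.5 mm, the fingers straddle the sleeve, and the bar axis is 20.1 mm above the TCP. Next is a straight lift.

Emit:
{"name": "jog_arm", "arguments": {
  "delta_pos": [
    [-0.006,0,0],
    [-0.01,0,0],
    [-0.015,0,0],
    [-0.015,0,0],
    [-0.015,0,0],
    [-0.012,0,0],
    [-0.007,0,0],
    [0,0,0]
  ],
  "yaw": [0,0,0,0,0,0,0,0],
  "gripper": [1,1,1,1,1,1,1,1]
}}

```text
clock: 5.3
position: [0.5636, -0.1888, 0.1938]
tcp_rot: [0.17, 1.563, -0.17]
contact_force: [-0.1, -0.5, -2.0]
gripper_width: 0.0262
```

```bash
python3 - <<'E'
from st import *
o,R=show(); print(((np.array([.5862,.168,.195])-o["position"])@R).round(4))
pic("wrist","w3")
E
```

```text
5.3 [ 0.5636 -0.1888  0.1938] F [-0.13 -0.53 -2.01] w 0.0262 jaw -12.41 tilt [ 8.e-04 -4.e-04 -1.e+00]
[-0.0013  0.3533 -0.0546]
```

View pics/w3.png

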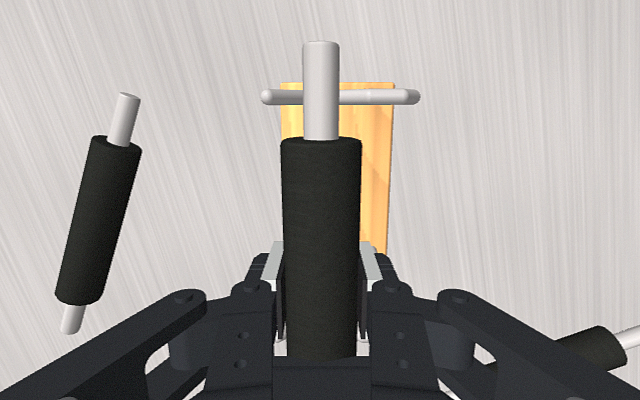

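Lifted: the bar holds the same pose in the hand (tip at (321,41) before and after), and the weight reads −2 N. Now carry it to the box.

Emit:
{"name": "jog_arm", "arguments": {
  "delta_pos": [
    [0,0.025,-0.0039],
    [0,0.045,-0.0069],
    [0,0.055,-0.0085],
    [0,0.055,-0.0085],
    [0,0.055,-0.0085],
    [0,0.055,-0.0085],
    [0,0.045,-0.0069],
    [0,0.0183,-0.0029]
  ],
  "yaw": [0,0,0,0,0,0,0,0],
  "gripper": [1,1,1,1,1,1,1,1]
}}

```text
clock: 6.35
position: [0.5847, 0.172, 0.1927]
tcp_rot: [0.167, 1.566, -0.165]
contact_force: [-0.5, 0.2, -1.3]
gripper_width: 0.0263
```

Emit:
{"name": "jog_arm", "arguments": {
  "delta_pos": [
    [0,0,0],
    [0,0,0],
    [0,0,0],
    [0,0,0],
    [0,0,0],
    [0,0,0],
    [0,0,0],
    [0,0,0]
  ],
  "yaw": [-4,-7,-7,-7,-6,-4,0,0],
  "gripper": [1,1,1,1,1,1,1,1]
}}

```text
clock: 7.35
position: [0.5859, 0.1672, 0.1929]
tcp_rot: [-0.308, 1.549, 0.307]
contact_force: [-0.8, 0.5, -1.8]
gripper_width: 0.0269
```

```bash
python3 - <<'E'
from st import *; from h import *
o,R=show(); print(((np.array([.5862,.168,.195])-o["position"])@R).round(4))
d=pic("wrist","w4"); t=pic("top","t4"); W=world(d)
# visible clip from wrist
m=(W[...,2]>.112)&(W[...,2]<.142)&(np.hypot(W[...,0]-.5862,W[...,1]-.168)>.055)&(np.hypot(W[...,0]-.5862,W[...,1]-.168)<.1)
P=W[m]; print(len(P))
for sgn,nm in((1,'up'),(-1,'dn')):
    Q=P[(P[:,1]-.168)*sgn>0]
    if len(Q)>20: print(nm,len(Q),Q.mean(0).round(4),cv2.minAreaRect(Q[:,:2].astype(np.float32)),Q[:,2].max())
c=t["img"][155:235,200:330]; cv2.imwrite("pics/t4c.png",np.clip(cv2.resize(c,None,fx=5,fy=5,interpolation=cv2.INTER_CUBIC)*1.6,0,255).astype(np.uint8))
E
```

```text
7.35 [0.5859 0.1672 0.1929] F [-0.77  0.52 -1.79] w 0.0269 jaw 22.47 tilt [-6.e-04 -6.e-04 -1.e+00]
[-0.0021  0.0006  0.0005]
646
up 646 [0.5606 0.232  0.1318] ((0.5605140328407288, 0.23178690671920776), (0.03323802351951599, 0.013856873847544193), 22.35593605041504) 0.1351449194841165
```

View pics/w4.png

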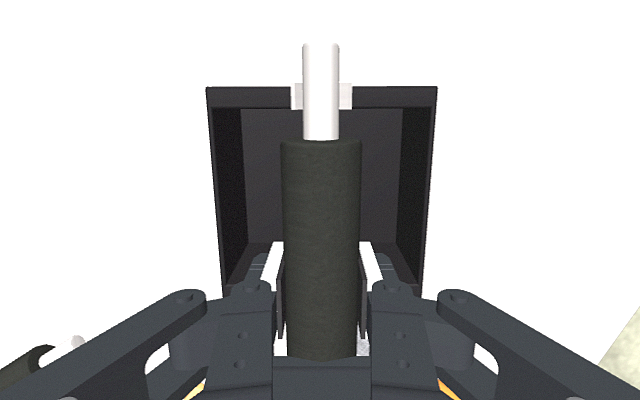

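View pics/t4c.png

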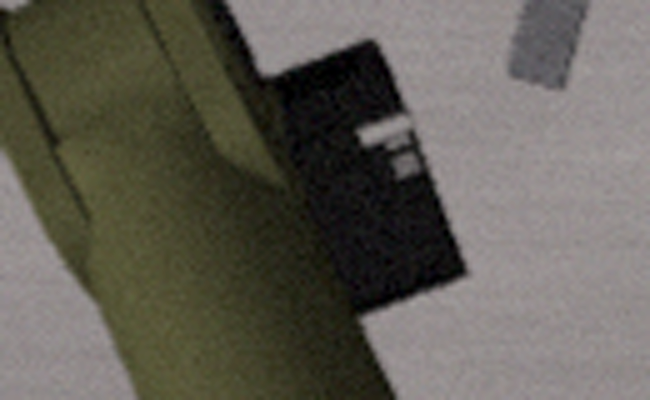

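The wrist view shows the pin at column 321 and the clip centred at 321.5, spanning 291–352, so they're aligned. I'll descend to just above the lips.

Emit:
{"name": "jog_arm", "arguments": {
  "delta_pos": [
    [0.01,0.0005,0.0005],
    [0.018,0,0],
    [0.018,0,0],
    [0.015,0,0],
    [0.012,0,0],
    [0.007,0,0],
    [0,0,0],
    [0,0,0]
  ],
  "yaw": [0,0,0,0,0,0,0,0],
  "gripper": [1,1,1,1,1,1,1,1]
}}

```text
clock: 8.45
position: [0.5866, 0.1688, 0.1139]
tcp_rot: [-0.309, 1.547, 0.309]
contact_force: [0.1, -0.4, -1.9]
gripper_width: 0.0265
```

```bash
python3 - <<'E'
from st import *; from h import *
o,R=show()
d=pic("wrist","w5"); W=world(d)
for s in (pic("side","s5"),): cv2.imwrite("pics/s5c.png",np.clip(cv2.resize(s["img"][160:280,240:360],None,fx=5,fy=5,interpolation=cv2.INTER_CUBIC)*1.6,0,255).astype(np.uint8))
for v in (50,60,70,80,100,120,150,180,200,230): print(v,W[v,321].round(4))
E
```

```text
8.45 [0.5866 0.1688 0.1139] F [ 0.11 -0.39 -1.94] w 0.0265 jaw 22.59 tilt [ 1.1e-03  2.0e-04 -1.0e+00]
50 [0.5564 0.2441 0.1395]
60 [0.5575 0.2415 0.139 ]
70 [0.5587 0.2387 0.1406]
80 [0.5598 0.2361 0.1396]
100 [0.5621 0.2306 0.1402]
120 [0.5644 0.2249 0.1395]
150 [0.5678 0.2169 0.1468]
180 [0.5713 0.2085 0.1478]
200 [0.5738 0.2024 0.1469]
230 [0.5778 0.1929 0.1464]
```

View pics/w5.png

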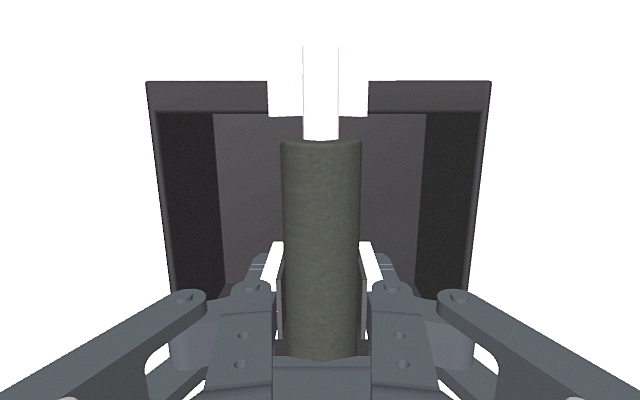

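View pics/s5c.png

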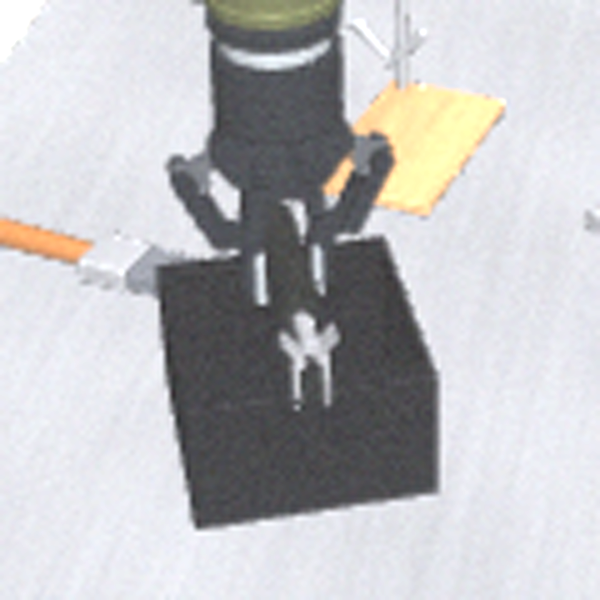

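The side view shows the bar level in the clip mouths. The pin top measures 0.1396, so the axis is at 0.1336. The clip is centred at column 318.5 against 321 for the pin, so I'll correct by −0.8 mm and go down slowly.

Emit:
{"name": "jog_arm", "arguments": {
  "delta_pos": [
    [0.003,0,-0.0008],
    [0.002,0,0],
    [0.001,0,0],
    [0.001,0,0],
    [0.001,0,0],
    [0.001,0,0],
    [0,0,0],
    [0,0,0]
  ],
  "yaw": [0,0,0,0,0,0,0,0],
  "gripper": [1,1,1,1,1,1,1,1]
}}

```text
clock: 9.55
position: [0.5859, 0.1686, 0.1057]
tcp_rot: [-0.31, 1.547, 0.309]
contact_force: [-2.1, -1.5, 7.5]
gripper_width: 0.0262
```

Emit:
{"name": "jog_arm", "arguments": {
  "delta_pos": [
    [0.0005,0,0],
    [0.0005,0,0],
    [0.0005,0,0],
    [0.0005,0,0],
    [0.0005,0,0],
    [0.0005,0,0],
    [0,0,0],
    [0,0,0]
  ],
  "yaw": [0,0,0,0,0,0,0,0],
  "gripper": [1,1,1,1,1,1,1,1]
}}

```text
clock: 10.55
position: [0.5863, 0.1688, 0.1043]
tcp_rot: [-0.31, 1.546, 0.308]
contact_force: [-4.1, -2.0, 14.3]
gripper_width: 0.0266
```

Emit:
{"name": "jog_arm", "arguments": {
  "delta_pos": [
    [0.0005,0,-0.0006],
    [0.0005,0,0],
    [0.0005,0,0],
    [0.0005,0,0],
    [0.0005,0,0],
    [0.0005,0,0],
    [0,0,0],
    [0,0,0]
  ],
  "yaw": [0,0,0,0,0,0,0,0],
  "gripper": [1,1,1,1,1,1,1,1]
}}

```text
clock: 11.55
position: [0.5862, 0.1687, 0.1013]
tcp_rot: [-0.31, 1.545, 0.309]
contact_force: [-3.6, -0.9, 13.3]
gripper_width: 0.0263
```

Emit:
{"name": "jog_arm", "arguments": {
  "delta_pos": [
    [0.0005,0,-0.0003],
    [0.0005,0,0],
    [0.0005,0,0],
    [0.0005,0,0],
    [0.0005,0,0],
    [0.0005,0,0],
    [0,0,0],
    [0,0,0]
  ],
  "yaw": [0,0,0,0,0,0,0,0],
  "gripper": [1,1,1,1,1,1,1,1]
}}

```text
clock: 12.55
position: [0.5849, 0.1681, 0.0944]
tcp_rot: [-0.309, 1.548, 0.31]
contact_force: [4.8, 2.2, -5.8]
gripper_width: 0.0265
```

Snapped through the lips: the force is now −5.8 N, so the clips are pulling the bar in. I'll take out the lateral offset and follow it down.

Emit:
{"name": "jog_arm", "arguments": {
  "delta_pos": [
    [0.0006,0,0.0009],
    [0.0006,0,0],
    [0.0006,0,0],
    [0.0006,0,0],
    [0.0006,0,0],
    [0,0,0],
    [0,0,0],
    [0,0,0]
  ],
  "yaw": [0,0,0,0,0,0,0,0],
  "gripper": [1,1,1,1,1,1,1,1]
}}

```text
clock: 13.55
position: [0.5852, 0.1683, 0.0922]
tcp_rot: [-0.31, 1.549, 0.309]
contact_force: [3.1, 0.1, -4.9]
gripper_width: 0.0266
```

```bash
python3 - <<'E'
from st import *; from h import *
show()
d=pic("wrist","w6"); W=world(d)
for v in (60,70,80,100,120,150,180,200,230): print(v,W[v,317:326].mean(0).round(4))
E
```

```text
13.55 [0.5852 0.1683 0.0922] F [ 3.11  0.05 -4.91] w 0.0266 jaw 22.6 tilt [-4.e-04 -2.e-04 -1.e+00]
60 [0.5562 0.2409 0.1177]
70 [0.5573 0.2382 0.1179]
80 [nan nan nan]
100 [0.5607 0.23   0.1179]
120 [0.5631 0.2244 0.118 ]
150 [0.5664 0.2164 0.1256]
180 [0.5699 0.2079 0.1256]
200 [0.5724 0.202  0.1259]
230 [0.5762 0.1928 0.1258]
```

Still about 3 mm above home and level. I'll continue in small steps.

Emit:
{"name": "jog_arm", "arguments": {
  "delta_pos": [
    [0.0005,0,0.0005],
    [0.0005,0,0],
    [0.0005,0,0],
    [0.0005,0,0],
    [0.0003,0,0],
    [0,0,0],
    [0,0,0],
    [0,0,0]
  ],
  "yaw": [0,0,0,0,0,0,0,0],
  "gripper": [1,1,1,1,1,1,1,1]
}}

```text
clock: 14.6
position: [0.5859, 0.1686, 0.09]
tcp_rot: [-0.309, 1.549, 0.309]
contact_force: [-0.5, -0.1, -2.4]
gripper_width: 0.0263
```

```bash
python3 - <<'E'
from st import *; from h import *
show()
d=pic("wrist","w7"); W=world(d)
for v in (60,70,100,120,180,200,230): print(v,np.nanmean(W[v,317:326],axis=0).round(4))
E
```

```text
14.6 [0.5859 0.1686 0.09  ] F [-0.47 -0.07 -2.42] w 0.0263 jaw 22.59 tilt [ 0.e+00 -1.e-04 -1.e+00]
60 [0.5568 0.2411 0.1154]
70 [0.558  0.2385 0.1154]
100 [0.5614 0.2302 0.1155]
120 [0.5638 0.2246 0.1152]
180 [0.5706 0.2081 0.1235]
200 [0.5731 0.2022 0.1235]
230 [0.5769 0.193  0.1235]
```

Emit:
{"name": "jog_arm", "arguments": {
  "delta_pos": [
    [0.0003,0,0],
    [0.0003,0,0],
    [0.0002,0,0],
    [0,0,0],
    [0,0,0],
    [0,0,0],
    [0,0,0],
    [0,0,0]
  ],
  "yaw": [0,0,0,0,0,0,0,0],
  "gripper": [1,1,1,1,1,1,1,1]
}}

```text
clock: 15.65
position: [0.5859, 0.1686, 0.0892]
tcp_rot: [-0.309, 1.549, 0.309]
contact_force: [-0.3, -0.2, -1.6]
gripper_width: 0.0259
```

Emit:
{"name": "jog_arm", "arguments": {
  "delta_pos": [
    [0.0002,0,0],
    [0.0002,0,0],
    [0.0001,0,0],
    [0,0,0],
    [0,0,0],
    [0,0,0],
    [0,0,0],
    [0,0,0]
  ],
  "yaw": [0,0,0,0,0,0,0,0],
  "gripper": [1,1,1,1,1,1,1,1]
}}

```text
clock: 16.65
position: [0.5859, 0.1686, 0.0888]
tcp_rot: [-0.309, 1.549, 0.309]
contact_force: [-1.5, -1.1, 1.5]
gripper_width: 0.0261
```

The force rose 3 N over the last 0.5 mm, so the pins are on the pads. I'll stop pushing and let go.

Emit:
{"name": "jog_arm", "arguments": {
  "delta_pos": [
    [0,0,0],
    [0,0,0],
    [0,0,0],
    [0,0,0],
    [0,0,0],
    [0,0,0],
    [0,0,0],
    [0,0,0]
  ],
  "yaw": [0,0,0,0,0,0,0,0],
  "gripper": [0,0,0,0,0,0,0,0]
}}

```text
clock: 17.65
position: [0.5859, 0.1685, 0.0887]
tcp_rot: [-0.309, 1.549, 0.309]
contact_force: [0.6, -0.4, 0.4]
gripper_width: 0.0426
```

```bash
python3 - <<'E'
from st import *; from h import *
show()
d=pic("wrist","w8"); W=world(d)
for v in (60,70,100,120,180,200,230): print(v,np.nanmean(W[v,317:326],axis=0).round(4))
E
```

```text
17.65 [0.5859 0.1685 0.0887] F [ 0.58 -0.41  0.41] w 0.0426 jaw 22.59 tilt [ 0.e+00 -1.e-04 -1.e+00]
60 [0.5569 0.2411 0.1146]
70 [0.558  0.2384 0.1147]
100 [0.5614 0.2302 0.1143]
120 [0.5637 0.2246 0.1149]
180 [0.5706 0.2081 0.1221]
200 [0.5731 0.2022 0.1224]
230 [0.5769 0.1929 0.1222]
```

View pics/w8.png

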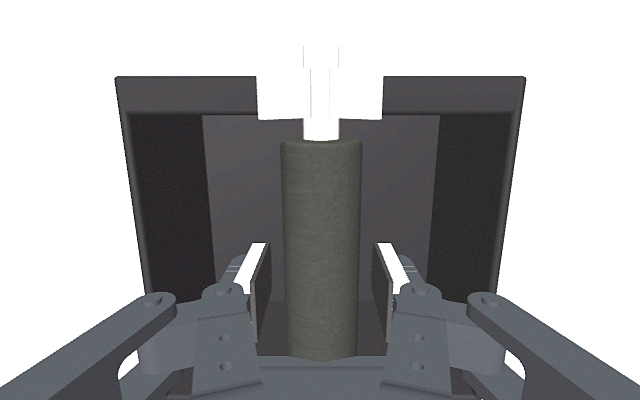

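The fingers are clear on both sides, 8 mm each, and the clip closes over the pin at (320,95). I'll retreat upward and check both ends.

Emit:
{"name": "jog_arm", "arguments": {
  "delta_pos": [
    [-0.005,0,0],
    [-0.01,0,0],
    [-0.02,0,0],
    [-0.03,0,0],
    [-0.03,0,0],
    [-0.03,0,0],
    [-0.02,0,0],
    [-0.01,0,0]
  ],
  "yaw": [0,0,0,0,0,0,0,0],
  "gripper": [0,0,0,0,0,0,0,0]
}}

```text
clock: 18.7
position: [0.5863, 0.1688, 0.2455]
tcp_rot: [-0.31, 1.547, 0.309]
contact_force: [-0.3, -0.3, 0.3]
gripper_width: 0.0428
```

Emit:
{"name": "jog_arm", "arguments": {
  "delta_pos": [
    [0,-0.02,0],
    [0,-0.04,0],
    [0,-0.05,0],
    [0,-0.05,0],
    [0,-0.05,0],
    [0,-0.03,0],
    [0,-0.01,0],
    [0,0,0]
  ],
  "yaw": [0,0,0,0,0,0,0,0],
  "gripper": [0,0,0,0,0,0,0,0]
}}

```text
clock: 19.7
position: [0.6815, -0.0627, 0.2425]
tcp_rot: [-0.308, 1.55, 0.31]
contact_force: [-0.1, 0.6, 0.4]
gripper_width: 0.0428
```

```bash
python3 - <<'E'
from st import *; from h import *
show()
d=pic("wrist","w9"); t=pic("top","t9"); s=pic("side","s9")
sc=lambda c:np.clip(cv2.resize(c,None,fx=5,fy=5,interpolation=cv2.INTER_CUBIC)*1.5,0,255).astype(np.uint8)
cv2.imwrite("pics/x9.png",np.hstack([sc(t["img"][155:235,220:300]),sc(s["img"][190:270,260:340])]))
C=np.array([.5862,.1682]); ax=np.array([-.3846,.9231])
for n,g in(("wrist",d),("top",t)):
    W=world(g); rel=W[...,:2]-C; y=rel@ax; x=rel@np.array([.9231,.3846])
    for yy in (-80,-60,-58,-40,-20,0,20,40,58,60,80):
        m=(abs(y-yy/1e3)<.0015)&(abs(x)<.016)&(W[...,2]>.085)
        if m.sum()>2: print(n,yy,m.sum(),np.percentile(W[m][:,2],90).round(4))
W=world(t); rel=W[...,:2]-C; m=(abs(rel[...,0])<.1)&(abs(rel[...,1])<.1)&(W[...,2]>.115)&(W[...,2]<.127)&(t["img"].sum(-1)<110)
P=W[m]; c=P.mean(0); a=np.linalg.svd(P-c)[2][0]; q=(P-c)@a; print(m.sum(),c+a*(q.max()+q.min())/2,a,np.ptp(q))
E
```

```text
19.7 [ 0.6815 -0.0627  0.2425] F [-0.12  0.65  0.43] w 0.0428 jaw 22.54 tilt [-2.e-03  7.e-04 -1.e+00]
top -80 4 0.1173
top -60 5 0.1163
top -58 5 0.1152
top -40 9 0.1234
top -20 9 0.1247
top 0 10 0.1242
top 20 10 0.1234
top 40 11 0.1252
top 58 5 0.1182
top 60 4 0.1181
top 80 3 0.1188
288 [0.58552959 0.16801995 0.12128625] [-0.38433382  0.92318427  0.00427994] 0.11019445088047682
```

View pics/x9.png

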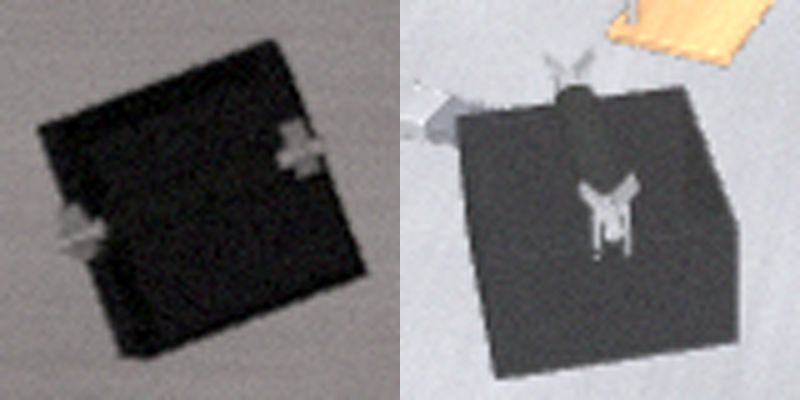

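View pics/w9.png

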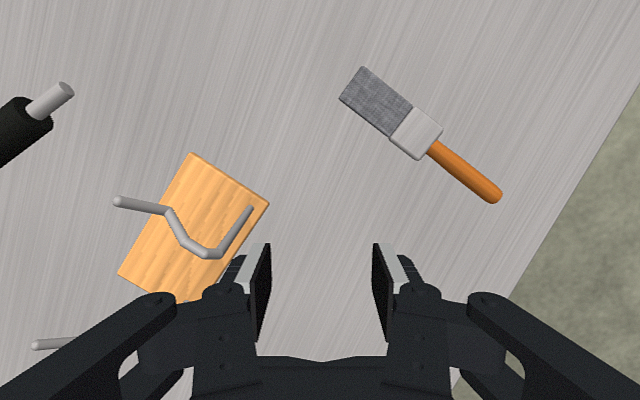

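```bash
python3 - <<'E'
from bench import r
print(r.finish_job())
E
```

```text
the job is handed in; nothing more can be done
None
```

The smallest bar is now in the knock box, with both ends snapped into the clips. I lifted it off the rack hooks, carried it level without setting it down, pressed it in, let go and handed the job in at about 20 s.

- **Pressing in:** the wrist force peaked at about 14 N at the end of a move, then reversed to a pull of about 6 N as the clips closed over the pins. I stopped when the force rose 3 N over the last 0.5 mm, with the pins just on the pads.
- **+y end after release:** the wrist camera put the top of the pin at 0.1146 m; home is 0.115 m.
- **Both ends:** the side and top pictures show both pins below the lips. The top camera gave the bar's centre within 1 mm of the box centre and its axis in line with the clips.
- **What disagreed:** the top camera read the +y pin at about 0.118 m and the −y pin at about 0.1155 m. I put this down to its noise of 1–2 mm, since the wrist reading was closer and steadier. The −y end has only the coarser top and side views behind it.
- **Bystanders:** the gripper was well clear at the end. I never approached the pitcher, tamper or brush, but I did not measure their positions again.

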